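# Open the hazelnut jar one-handed

## Task

Set the square glass jar of hazelnuts upright into the square socket of the wooden one-handed preparation board, flat and fully home, so that the socket keeps it from turning. Then unscrew its tight red twist-off lid (about a quarter turn anticlockwise, until the threads let go) with the jar staying in the socket, lift the lid straight off, and finish still holding it level and still over the jar's mouth, clear of the jar by a finger's breadth or two. Leave the other things on the worktop where they stand.

Things in the scene. Friction and masses are not known exactly. Their poses are not given: they have to be found in the camera images.
- jar: Clear square glass jar of whole hazelnuts, 0.3 to 0.55 kg, its red lid screwed on (together 94.5 mm high). Body 62 x 62 mm, corners rounded at 9 mm, upright sides from 3 to 60 mm height, then a shoulder and a 47 mm neck. Origin: centre of the underside; z up, x and y square to the sides (a quarter turn makes no difference). It can be carried by its lid. Plain cream label on its +x and -x sides.
- lid: Red round twist-off lid, 61 mm outer diameter, 16.5 mm high, may be gripped hard across its fluted side. Origin: centre of its lower edge, 78 mm above the jar's foot while screwed on; z up. Three lugs inside hook under the jar's threads. A springy liner presses on the rim with about 17 N, so the first turn needs 0.4 to 0.7 N m. Before it has let go, pulling the lid up lifts the jar.
- lid_top (a point): Centre of the lid's flat top, 16.5 mm above the lid's origin.
- jar_mouth (a point): Centre of the jar's rim, 90 mm above its foot. Three right-handed threads, lead 9 mm a turn: turned anticlockwise (from above) relative to the jar, the lid rises 1.5 mm in 60 degrees and then lets go; between 60 and 95 degrees (75 to 80 is best) it lifts straight off; at 98 its lugs meet stops below the next threads.
- prep_board: One-handed preparation board, fixed to the worktop: pale wood, 210 x 136 mm, top 18 mm above the worktop, a grey square socket near its far end, a low wooden corner fence (30 mm high) at its near end. Origin: on the worktop below the socket's centre; x along the board away from the fence, y to the left, z up. It reaches from x = -145 to +65 mm and y = -68 to +68 mm.
- socket (a point): Centre of the socket's flat cork floor, 24 mm above the worktop; axes as the board's, square to the socket's walls. The socket is 64.5 x 64.5 mm inside and 20 mm deep, its walls 9 mm thick, their top 44 mm above the worktop and flared by 3 mm over the upper 6 mm.
- salt_pot: Bystander: cream salt pot with a flat wooden lid, 76 x 68 x 72 mm; origin at the centre of its underside. It and the jar may have swapped places.
- pepper_mill: Bystander: dark wooden pepper mill, 58 mm diameter, 150 mm high; origin at the underside.
- mug_1: Bystander: small white mug, 62 x 85 x 51 mm; origin at the underside.
- mug_2: Bystander: small white mug, 62 x 85 x 51 mm; origin at the underside.
- glass_1: Bystander: small clear tea glass, 66 mm diameter, 82 mm high; origin at the underside.
- lemon_1: Bystander: lemon, 82 x 58 x 57 mm; origin at the underside.
Not all that is in view belongs to the job. There is more than one size of the lid; the job needs the smaller.

How it is judged:
On the way, in this order (a step that is already met when the one before it is completed fails the run):
1. the jar stands square and fully home in the socket, its lid still screwed on (z of jar in the frame of socket between -0.004 and 0.004 m and horizontal distance between jar and socket below 0.005 m and angle between jar's own z axis and vertical below 0.06 rad and (angle between the x axis of jar and the x axis of socket, either way round below 0.1 rad or angle between the x axis of jar and the x axis of socket, either way round above 1.47 rad) and z of lid in the frame of jar below 0.0795 m and angle between the x axis of lid and the x axis of jar, either way round below 0.15 rad), for 0.2 s.
2. the lid has been turned anticlockwise by at least 55 degrees on the jar while the socket holds it (z of jar in the frame of socket between -0.004 and 0.004 m and horizontal distance between jar and socket below 0.005 m and angle between jar's own z axis and vertical below 0.06 rad and (angle between the x axis of jar and the x axis of socket, either way round below 0.1 rad or angle between the x axis of jar and the x axis of socket, either way round above 1.47 rad) and angle between the x axis of lid and the x axis of jar, either way round above 0.96 rad), for 0.1 s.
At the end, for the whole second after the job is handed in: Jar in the socket: foot within 4 mm of floor height, 5 mm of centre, tilt under 0.06 rad, square within 0.10 rad (any quarter turn). Lid held by the fingers, still, its lower edge 4 to 55 mm above the rim, within 20 mm of the mouth axis, level within 0.17 rad, touching neither jar nor board (z of jar in the frame of socket between -0.004 and 0.004 m and horizontal distance between jar and socket below 0.005 m and angle between jar's own z axis and vertical below 0.06 rad and (angle between the x axis of jar and the x axis of socket, either way round below 0.1 rad or angle between the x axis of jar and the x axis of socket, either way round above 1.47 rad) and z of lid in the frame of jar between 0.094 and 0.145 m and horizontal distance between lid and jar_mouth below 0.02 m and angle between lid's own z axis and vertical below 0.17 rad and contact force between the fingers and lid above 1 N and contact force between lid and jar below 0.05 N and contact force between lid and prep_board below 0.05 N and linear speed of each of lid, jar below 0.02 m/s); the arm keeps its last pose, push and grip.
It fails at once if the jar is tipped over (more than 0.5 rad) (angle between jar's own z axis and vertical above 0.5 rad).
It fails at once if one of the other loose things on the worktop is disturbed (moved more than 30 mm) (distance of any of salt_pot, pepper_mill, mug_1, mug_2, glass_1, lemon_1 from where it was at the start of the episode above 0.03 m).
It also fails if it takes over 48 s, if anything falls off the work surface, if the arm or the gripper's body presses on something with over 40 N, if the wrist force passes 120 N, or if a joint passes its speed limit or range.

## Robot

A 6-joint arm with a two-finger parallel gripper is mounted at the origin on a cart in front of the work surface, level with it; the furniture and walls round the work are solid. World frame = base frame: x ahead of the robot, y to its left, z up, the work surface at z = 0. Lengths are in m, angles in rad, forces in N, time in s.
With the tool pointing down it reaches from about 0.35 to 0.8 m from the base axis. Payload 7.3 kg.
Tool frame: the origin (TCP) lies at the very end of the fingers, on their centre line; the grasp point (between the pads) lies ctrl.grip_depth behind it (ctrl.grip_depth is the distance from the TCP to the grasp point, in m); z points along the fingers, y is the direction in which the jaws open and shut (so a half turn about z gives the same grasp; the last joint's range is limited). The gripper opens to 85 mm and grips with 20 to 120 N. Pads are 22 mm wide; open, the fingers measure 114 mm over their backs; the gripper's body (76 mm by 85 mm) begins 54 mm behind the grasp point. The pads swing forward as they close: fully open they stand 13 mm farther back than shut.
Start: joints at [-1.341, 0.342, 1.524, -0, 1.275, -0.146], TCP at [0.193, -0.488, 0.2] pointing down, gripper open.
Joint ranges: [-2.53, 2.53], [-0.77, 2.02], [0.04, 2.7], [-1, 4.14], [0.28, 2.66], [-3.11, 3.11]. Speed limits (rad/s): [2.57, 2.57, 3.14, 3.14, 3.14, 3.14].

## Interface

Orientations are given as a unit quaternion [w, x, y, z].
In Python, from rig import ctrl, capture, calibration, silhouettes gives the robot as it stands.
- The arm moves only by the tool drive_tool, never from a script. Its argument "deltas" is a list that holds one entry, the list of rows, each a list of 6 numbers: the shift along the tool's x, y, z in mm, then the turn, a rotation vector about the tool's x, y, z in rad. A call has 1 to 12 rows; each row shifts and turns the commanded pose from where the row before left it, along the tool's axes as they then stand; what a row does not reach is not made up. A row lasts 1/12 s, in which the tool goes at most 41.7 mm and 7.16 degrees, less where a joint would pass 70% of its speed; a pose out of reach is approached as far as the arm can. A call is refused whole if a number of a shift passes 41.7 or a number of a turn 0.125, either way. A call with a gripper value outside its range is refused whole. "gripper" is the finger opening in mm, from 0 to 85.4, set as the call begins (left out, the last holds). The fingers move at their own pace and stop on an object; "squeeze" is the grip in N (left out, the last holds). Time passes only in rows, so rows that do not move let the fingers close. It gives the time, the measured TCP pose, the force and the opening at its end, in the units of the state.
- ctrl.get_state(): the state, without advancing time (a new reading comes with each control period).
- capture(name): name is "side" or "top" or "wrist"; returns the picture (420x560x3 uint8, red, green, blue); there is no depth.
- calibration(name): a dict with "fovy" (degrees; the focal length in pixels is half the picture's height over the tangent of half this angle, whatever the lens; pixels are square), "cx", "cy" (the principal point, pixels), "world_from_camera" (4x4, takes a point from camera to world coordinates); the wrist camera has in their place "T_tool_cam" (4x4, takes a point from camera to tool coordinates, whose origin is the TCP and whose axes are the flange's). Camera axes: x right, y up, looking along -z (the intrinsics and any distortion apply to the point x, -y, -z); pixel columns grow to the right and rows downward; lengths in m; the calibration is good to about 2 mm. A picture is of the moment at which its call begins: read the wrist's pose just before it. calibration takes no time and is no camera call.
- ctrl.finish_job(): hands the job in, once; it reports no verdict.
Trained networks look in the newest picture that a camera, given by its name, has taken for a name from the list of things; names that differ only in an ending like _2 or _b are one class to them, and where a whole thing is asked for, a point or a joint stands for the part that bears it (a point fixed in the world has none). Each returns a list of dicts, best first, with "p" (0 to 1); they miss things now and then, are a little off and sometimes report something else, mostly with a low value. They report only what shows in the picture. A call takes as long as a camera call. They do not tell look-alikes from the thing itself.
- silhouettes(camera, thing): "mask" (420x560 bool, what is visible of it) and "bbox" ([left, top, right, bottom] in pixels, round what is visible of it).
The state is a dict: "t": time; "joints": joint angles; "dq": joint speeds; "tau": joint torques, N m; "tcp_pos": TCP position; "orientation": TCP orientation; "ft_force": force on the tool from outside, world axes, zero at the start; "wrist_torque": the same for the moment, N m; "width": finger opening in m.
Only numpy, scipy, OpenCV 4.12 (cv2) and the standard library are available. Lean on these libraries where they do the work, as an engineer would, in place of code of your own. Each camera call takes 0.05 s, during which the arm holds its last target. There are 200 camera calls.

## Working session

There is one attempt and no reset: what is moved stays moved. The work goes in short steps, Python scripts to look and compute and a tool call to move; the robot and the scene stay as the last step left them, time stands still between calls to the robot, and variables do not carry over. Pictures are saved under pics/ and viewed, about 8 in all and at most 12, crops included, and the job is handed in when it is done.

Besides the shell and the picture viewer there is one more tool, called after "Emit:" as a command line: name --argument value ..., lists and objects as JSON in quotes. drive_tool: Moves the arm, as the interface text tells. Its arguments: {"type":"object","properties":{"deltas":{"type":"array"},"gripper":{"type":"number"},"squeeze":{"type":"number"}},"required":["deltas"]}

```bash
ls; mkdir -p pics; cat > h.py <<'E'
import numpy as np, cv2
from rig import ctrl, capture, calibration, silhouettes
def save(n,im): cv2.imwrite('pics/'+n+'.png',im[:,:,::-1])
E
python3 - <<'E'
from h import *
print(ctrl.get_state(), ctrl.grip_depth)
a=capture('top');save('top1',a);b=capture('side');save('side1',b)
for n in('top','side','wrist'):
  print(n,calibration(n))
for c in('top','side'):
  for t in('jar','lid','socket','prep_board','salt_pot'):
    for r in silhouettes(c,t): print(c,t,r['p'],r['bbox'])
cv2.imwrite('pics/both1.png',cv2.resize(np.hstack([a,b]),(800,300))[:,:,::-1])
E
```

```text
pics
{'t': 0.0, 'joints': array([-1.34102542e+00,  3.42715016e-01,  1.52501005e+00,  1.80030871e-05,
        1.27542735e+00, -1.45956846e-01]), 'dq': array([-2.55725561e-04, -2.56315603e-04, -1.23284577e-03, -9.16218107e-04,
       -7.83924862e-05,  4.89849040e-04]), 'tau': array([ 1.40926684e-03, -4.33676362e+01, -2.46011907e+01, -2.51471038e-04,
        7.80309521e-03,  3.44510818e-05]), 'tcp_pos': array([ 0.19259136, -0.48791074,  0.19903244]), 'orientation': array([-7.79555536e-04,  9.82405612e-01,  1.86758147e-01, -2.40707462e-05]), 'ft_force': array([-0.05022584,  0.35310719,  0.51335182]), 'wrist_torque': array([-0.02285286, -0.02696226, -0.01236537]), 'width': 0.08565193176349592} 0.0187
top {'fovy': 42.35785580011523, 'cx': 273.98658148497117, 'cy': 198.00228826513194, 'world_from_camera': array([[-0.02123343,  0.98496053, -0.17146983,  0.23993027],
       [-0.99966877, -0.01842184,  0.01797172, -0.31422712],
       [ 0.01454265,  0.17179464,  0.98502544,  1.28813967],
       [ 0.        ,  0.        ,  0.        ,  1.        ]])}
side {'fovy': 55.25534948610077, 'cx': 282.0
[... 938 characters left out ...]
5.7, 351.5, 257.6]
top socket 0.6 [228.8, 148.6, 323.9, 223.8]
top socket 0.27 [243.8, 232.1, 270.7, 261.2]
top prep_board 0.97 [228.6, 148.4, 322.8, 223.0]
top salt_pot 0.67 [167.2, 177.9, 205.3, 217.1]
top salt_pot 0.67 [227.2, 147.2, 323.9, 220.4]
side jar 0.95 [313.3, 241.4, 348.2, 275.7]
side jar 0.58 [227.5, 211.1, 298.5, 282.2]
side jar 0.31 [320.3, 222.7, 348.1, 249.7]
side lid 0.67 [320.1, 223.5, 348.4, 250.3]
side lid 0.62 [358.4, 226.9, 396.4, 261.0]
side lid 0.58 [313.6, 240.4, 345.0, 274.2]
side socket 0.62 [227.3, 212.6, 301.6, 282.7]
side prep_board 0.92 [224.9, 211.7, 298.5, 284.9]
side salt_pot 0.68 [252.9, 284.0, 294.5, 346.7]
side salt_pot 0.45 [319.1, 221.3, 348.7, 250.1]
```

View pics/top1.png

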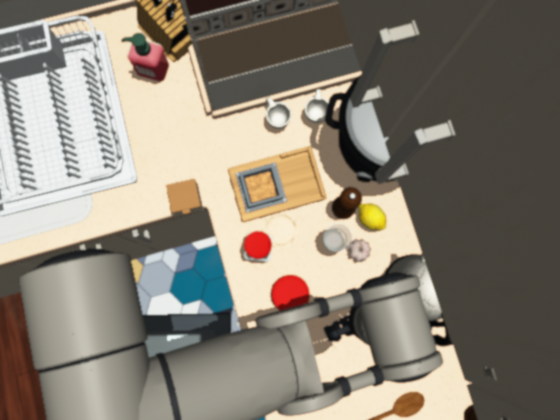

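View pics/side1.png

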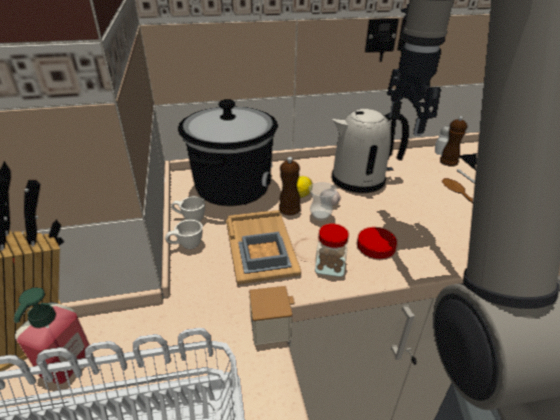

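```bash
cat >> h.py <<'E'
from scipy.spatial.transform import Rotation as R
from scipy.optimize import least_squares
def toolT(s=None):
  s=s or ctrl.get_state(); T=np.eye(4); q=s['orientation']
  T[:3,:3]=R.from_quat([q[1],q[2],q[3],q[0]]).as_matrix(); T[:3,3]=s['tcp_pos']; return T
def cam(n,T=None):
  c=calibration(n); W=c['world_from_camera'] if n!='wrist' else T@c['T_tool_cam']
  return W,210/np.tan(np.radians(c['fovy']/2)),c['cx'],c['cy']
def proj(C,P):
  W,f,cx,cy=C; p=(np.atleast_2d(P)-W[:3,3])@W[:3,:3]
  return np.c_[cx+f*p[:,0]/-p[:,2], cy-f*p[:,1]/-p[:,2]]
def ray(C,uv,z):
  W,f,cx,cy=C; d=W[:3,:3]@np.array([(uv[0]-cx)/f,-(uv[1]-cy)/f,-1]); o=W[:3,3]
  return o+d*(z-o[2])/d[2]
def best(c,t,i=0): return silhouettes(c,t)[i]['mask']
E
python3 - <<'E'
from h import *
a=capture('top');C=cam('top');hsv=cv2.cvtColor(a,cv2.COLOR_RGB2HSV)
red=((hsv[...,0]<6)|(hsv[...,0]>174))&(hsv[...,1]>180)&(hsv[...,2]>120)
n,l,st,ce=cv2.connectedComponentsWithStats(red.astype(np.uint8))
for i in range(1,n):
  if st[i,4]>150: print('red',st[i],ce[i],ray(C,ce[i],.0945),ray(C,ce[i],.0165))
m=best('top','prep_board').astype(np.uint8)
cn=max(cv2.findContours(m,0,1)[0],key=cv2.contourArea); r=cv2.minAreaRect(cn); b=cv2.boxPoints(r)
print(r); w=np.array([ray(C,p,.018) for p in b]); print(w, np.linalg.norm(np.diff(w,axis=0),axis=1))
big=cv2.resize(a[140:270,210:390],None,fx=4,fy=4,interpolation=cv2.INTER_CUBIC);save('crop1',big)
b=capture('side')
C2=cam('side');hsv=cv2.cvtColor(b,cv2.COLOR_RGB2HSV)
red=((hsv[...,0]<6)|(hsv[...,0]>174))&(hsv[...,1]>180)&(hsv[...,2]>100)
n,l,st,ce=cv2.connectedComponentsWithStats(red.astype(np.uint8))
for i in range(1,n):
  if st[i,4]>150: print('side red',st[i],ce[i],ray(C2,ce[i],.088))
E
```

```text
red [244 232  27  26 536] [257.24253731 244.65485075] [ 0.34416266 -0.29692798  0.0945    ] [ 0.35097386 -0.29579755  0.0165    ]
red [272 276  37  32 795] [288.17358491 290.07169811] [ 0.2441689  -0.36250933  0.0945    ] [ 0.24444587 -0.3656644   0.0165    ]
((275.9645690917969, 183.51780700683594), (57.319820404052734, 89.44068908691406), 74.66671752929688)
[[ 0.53699301 -0.22206222  0.018     ]
 [ 0.59202682 -0.43116543  0.018     ]
 [ 0.45547164 -0.46279065  0.018     ]
 [ 0.40273359 -0.25697615  0.018     ]] [0.21622412 0.14016944 0.21246391]
side red [319 223  29  21 443] [333.21444695 233.00902935] [ 0.34664428 -0.29968031  0.088     ]
side red [358 228  35  25 567] [373.7319224  240.67548501] [ 0.26750923 -0.28013956  0.088     ]
```

View pics/crop1.png

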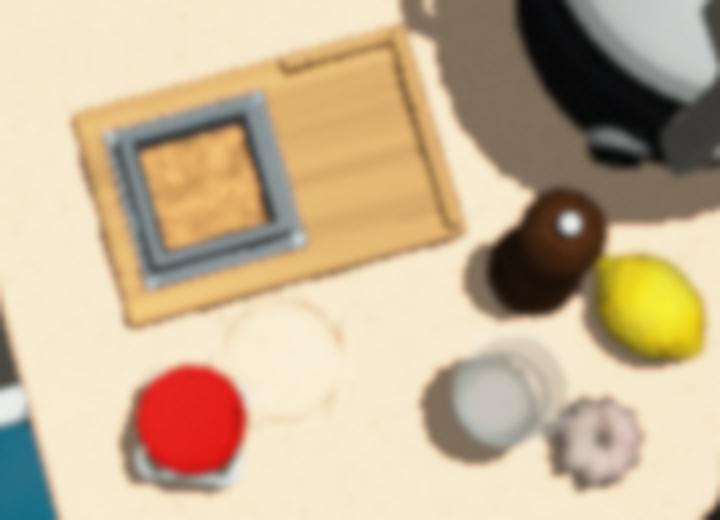

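Emit:
drive_tool --deltas '[[[30, -17.3, -3, 0, 0, 0], [30, -17.3, -3, 0, 0, 0], [30, -17.3, -3, 0, 0, 0], [30, -17.3, -3, 0, 0, 0], [30, -17.3, -3, 0, 0, 0], [30, -17.3, -3, 0, 0, 0], [31, -17, -2, 0, 0, 0], [0, 0, 0, 0, 0, 0], [0, 0, 0, 0, 0, 0], [0, 0, 0, 0, 0, 0]]]' --gripper 85 --squeeze 60

```text
t: 1.58
tcp_pos: [0.3446, -0.2988, 0.2197]
orientation: [0.0, 0.982, 0.187, -0.0]
ft_force: [-0.1, -0.2, -0.3]
width: 0.0846
```

```bash
python3 - <<'E'
from h import *
s=ctrl.get_state();T=toolT(s);a=capture('wrist');save('w1',a);np.savez('w1.npz',T=T,a=a)
print(s['tcp_pos'],s['joints'],T[:3,:3].round(3))
C=cam('wrist',T);hsv=cv2.cvtColor(a,cv2.COLOR_RGB2HSV)
red=((hsv[...,0]<6)|(hsv[...,0]>174))&(hsv[...,1]>180)&(hsv[...,2]>100)
n,l,st,ce=cv2.connectedComponentsWithStats(red.astype(np.uint8))
for i in range(1,n):
  if st[i,4]>300: print(st[i],ce[i],ray(C,ce[i],.0925))
E
```

```text
[ 0.34456065 -0.29879604  0.21973359] [-8.82320700e-01  1.98124423e-01  1.66626470e+00 -5.09337411e-04
  1.27685807e+00  3.11984164e-01] [[ 0.93   0.368 -0.   ]
 [ 0.368 -0.93  -0.001]
 [-0.     0.    -1.   ]]
[262 164  45  21 589] [284.19694397 173.51952462] [ 0.36942643 -0.2950306   0.0925    ]
[263 205  43  17 416] [283.51442308 213.60817308] [ 0.32973761 -0.31016863  0.0925    ]
[ 267  240   64   57 2838] [299.00845666 268.39393939] [ 0.27597902 -0.35029994  0.0925    ]
```

View pics/w1.png

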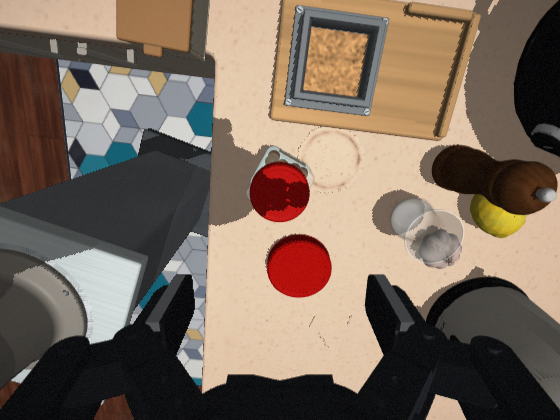

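```bash
python3 - <<'E'
from h import *
d=np.load('w1.npz');T=d['T'];a=d['a'];C=cam('wrist',T)
hsv=cv2.cvtColor(a,cv2.COLOR_RGB2HSV)
red=((hsv[...,0]<8)|(hsv[...,0]>172))&(hsv[...,1]>170)&(hsv[...,2]>40)
red=cv2.morphologyEx(red.astype(np.uint8),2,np.ones((3,3)))
n,l,st,ce=cv2.connectedComponentsWithStats(red)
for i in range(1,n):
  if st[i,4]>300:
    pts=np.argwhere(l==i)[:,::-1].astype(np.float32);h=cv2.convexHull(pts.astype(np.int32));e=cv2.fitEllipse(h)
    print(st[i],e,ray(C,e[0],.0925),ray(C,(e[0][0]+e[1][0]/2,e[0][1]),.0925)-ray(C,(e[0][0]-e[1][0]/2,e[0][1]),.0925))
# socket inner/outer in image
big=cv2.resize(a[0:240,200:440],None,fx=2.5,fy=2.5,interpolation=cv2.INTER_CUBIC)
jar=cv2.resize(np.clip(a[130:240,235:345].astype(float)*1.3,0,255).astype(np.uint8),(600,600),interpolation=cv2.INTER_CUBIC)
save('crop2',cv2.resize(np.hstack([big,jar]),(800,400)))
for i in range(2):pass
E
```

```text
[ 250  162   59   60 2792] ((279.1850891113281, 191.62550354003906), (59.11898422241211, 59.93246078491211), 19.44977378845215) [ 0.350176   -0.29723226  0.0925    ] [ 0.02214296 -0.05616615  0.        ]
[ 267  235   64   62 3180] ((298.4818115234375, 265.66107177734375), (62.67226028442383, 64.30191802978516), 97.38836669921875) [ 0.27892991 -0.34842698  0.0925    ] [ 0.02553934 -0.06490242  0.        ]
```

View pics/crop2.png

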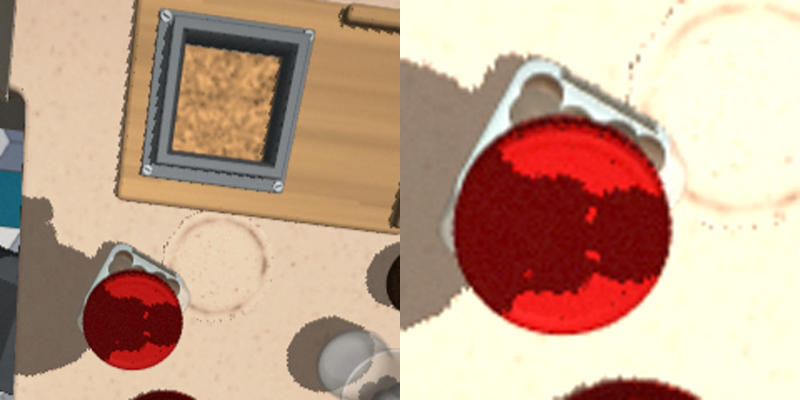

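```bash
cat >> h.py <<'E'
def sq(p,h,z,n=1):
  c=np.array([[-1,-1],[1,-1],[1,1],[-1,1]])*h
  Rz=np.array([[np.cos(p[2]),-np.sin(p[2])],[np.sin(p[2]),np.cos(p[2])]])
  return np.c_[c@Rz.T+p[:2],np.full(4,z)]
def rsq(p,h,r,z):
  t=np.linspace(0,2*np.pi,80,endpoint=False);d=np.c_[np.cos(t),np.sin(t)]
  c=np.sign(d)*(h-r)+d*r
  Rz=np.array([[np.cos(p[2]),-np.sin(p[2])],[np.sin(p[2]),np.cos(p[2])]])
  return np.c_[c@Rz.T+p[:2],np.full(80,z)]
def circ(p,r,z):
  t=np.linspace(0,2*np.pi,80);return np.c_[p[0]+r*np.cos(t),p[1]+r*np.sin(t),np.full(80,z)]
def lidfit(C,bb):
  f=lambda p:(lambda q:np.r_[q.min(0),q.max(0)]-bb)(proj(C,np.r_[circ(p,.0305,.0945),circ(p,.0305,.078)]))
  s=least_squares(f,[.35,-.3]);return s.x,s.fun
E
python3 - <<'E'
from h import *
d=np.load('w1.npz');T=d['T'];a=d['a'].copy();C=cam('wrist',T)
L,res=lidfit(C,np.array([250,162,309,222]));print('lid',L,res)
e=lambda p,z:ray(C,p,z)[:2]
v=e((306.5,164.4),.003)-e((279.6,147.9),.003);print('ang far',np.degrees(np.arctan2(v[1],v[0])))
v=e((263.9,154.8),.055)-e((248.8,185),.055);print('ang left',np.degrees(np.arctan2(v[1],v[0])))
hsv=cv2.cvtColor(a,cv2.COLOR_RGB2HSV);g=((hsv[...,1]<90)&(hsv[...,2]>50)).astype(np.uint8);g[:, :280]=0;g[:,395:]=0;g[125:]=0
n,l,st,ce=cv2.connectedComponentsWithStats(g);i=1+st[1:,4].argmax();print(st[i])
cn=cv2.convexHull(np.argwhere(l==i)[:,::-1].astype(np.int32))
q=cv2.approxPolyN(cn,4)[0].astype(float) if hasattr(cv2,'approxPolyN') else cv2.boxPoints(cv2.minAreaRect(cn));print(q)
from itertools import permutations
best_=None
for k in range(4):
 for sgn in(1,-1):
  qq=np.roll(q[::sgn],k,0);s=least_squares(lambda p:(proj(C,sq(p,.04125,.044))-qq).ravel(),[.4865,-.303,np.radians(14.7)])
  if best_ is None or s.cost<best_.cost: best_=s
print('socket',best_.x,np.degrees(best_.x[2]),best_.fun.round(1))
for p in [best_.x]:
  for z,h in((.044,.04125),(.024,.03225)): cv2.polylines(a,[proj(C,sq(p,h,z)).astype(np.int32)],True,(0,255,0))
for yaw,col in((-30,(0,0,255)),):
  for z in(.003,.06): cv2.polylines(a,[proj(C,rsq([*L,np.radians(yaw)],.031,.009,z)).astype(np.int32)],True,col)
np.save('sock.npy',best_.x)
save('ov1',cv2.resize(a[0:240,200:440],(800,800))[:,:][:600] if 0 else cv2.resize(a[0:240,220:430],(525,600)))
E
```

```text
lid [ 0.34812647 -0.29839736] [-0.48204554 -0.33063977  0.48320065  0.39289524]
ang far -99.59243310024733
ang left -5.95825491590397
[ 284    5  105  111 4684]
[[369. 116.]
 [284. 105.]
 [295.   4.]
 [389.  17.]]
socket [ 0.4884103  -0.30401759 -2.88160862] -165.10401239360604 [ 5.2  6.3  5.6 -6.1 -4.  -7.7 -6.9  4.5]
```

```bash
python3 - <<'E'
from h import *
d=np.load('w1.npz');T=d['T'];a=d['a'].copy();C=cam('wrist',T)
q=np.array([[369,116],[284,105],[295,4],[389,17]],float)
b=None
for k in range(4):
  s=least_squares(lambda p:(proj(C,sq(p,p[3],.044))-np.roll(q,k,0)).ravel(),[.4865,-.303,np.radians(14.7),.045])
  if b is None or s.cost<b.cost:b=s
print(b.x,np.degrees(b.x[2]),b.fun.round(1))
p=b.x[:3]
L=np.array([.34813,-.2984])
a=cv2.resize(a,None,fx=4,fy=4,interpolation=cv2.INTER_CUBIC)
for z,h in((.044,.03525),(.024,.03225)): cv2.polylines(a,[(proj(C,sq(p,h,z))*4+1.5).astype(np.int32)],True,(0,255,0))
for z,col in((.003,(0,0,255)),(.06,(0,160,0))): cv2.polylines(a,[(proj(C,rsq([*L,np.radians(-8)],.031,.009,z))*4+1.5).astype(np.int32)],True,col)
for z in(.0945,): cv2.polylines(a,[(proj(C,circ(L,.0305,z))*4+1.5).astype(np.int32)],True,(255,255,0))
s=cv2.resize(a[0:480,1120:1600],(400,400));j=cv2.resize(a[540:960,960:1380],(400,400));save('ov1',np.hstack([s,j]))
E
```

```text
[ 0.48962364 -0.30368806  0.05488851 -0.00545419] 3.144880058926545 [-57.6  35.9 -41.5 -52.   53.3 -37.3  46.3  52.6]
```

View pics/ov1.png

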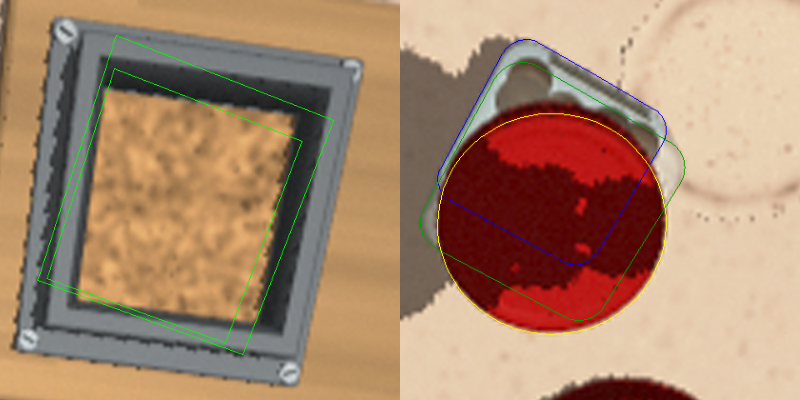

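```bash
python3 - <<'E'
from h import *
d=np.load('w1.npz');T=d['T'];a=d['a'].copy();C=cam('wrist',T)
k=480/400/4
def fit(q,z,h=None):
  b=None
  for i in range(4):
   for g in(1,-1):
    s=least_squares(lambda p:(proj(C,sq(p,p[3],z))-np.roll(q[::g],i,0)).ravel(),[.4865,-.303,np.radians(14.7),.045])
    if s.x[3]>0 and abs(s.x[2]-.26)<.5 and(b is None or s.cost<b.cost):b=s
  print(b.x.round(4),np.degrees(b.x[2]).round(2),b.fun.round(1))
q=np.array([[369,116],[284,105],[295,4],[389,17]],float);fit(q,.044)
# hand-read corners in ov1 : outer top, floor
o=np.array([280,0])
fit(np.array([[54,18],[362,62],[298,385],[16,350]])*k+o,.044)
fit(np.array([[104,88],[294,112],[255,322],[80,298]])*k+o,.024)
E
```

```text
[ 0.4873 -0.3045  0.26    0.047 ] 14.9 [ 0.  -0.3  0.1 -0.   0.2  0.1 -0.3  0.2]
[ 0.487  -0.3052  0.2598  0.0464] 14.88 [-0.4  0.1  0.2 -0.3  0.1  0.2  0.   0.1]
[ 0.4916 -0.3072  0.2639  0.0309] 15.12 [ 0.7 -0.7  0.3  0.6 -0.1  0.3 -0.9 -0.1]
```

Emit:
drive_tool --deltas '[[[22, 29, 0, 0, 0, 0], [22, 29, 0, 0, 0, 0], [0, 0, 0, 0, 0, 0], [0, 0, 0, 0, 0, 0], [0, 0, 0, 0, 0, 0]]]'

```text
t: 2.05
tcp_pos: [0.4057, -0.3369, 0.219]
orientation: [-0.001, 0.983, 0.186, -0.001]
ft_force: [0.8, -0.2, -0.1]
width: 0.085
```

```bash
python3 - <<'E'
from h import *
s=ctrl.get_state();T=toolT(s);a=capture('wrist');np.savez('w2.npz',T=T,a=a);C=cam('wrist',T)
print(s['tcp_pos'],abs(s['dq']).max()); p=np.array([.487,-.305,.26])
u=proj(C,[[.487,-.305,.044]])[0];print(u)
a=cv2.resize(a,None,fx=4,fy=4,interpolation=cv2.INTER_CUBIC)
for z,h in((.044,.03525),(.024,.03225),(.044,.04425)): cv2.polylines(a,[(proj(C,sq(p,h,z))*4+1.5).astype(np.int32)],True,(0,255,0))
x0,y0=(np.clip(u-75,0,400)*4).astype(int);print(x0,y0);save('ov2',a[y0:y0+600,x0:x0+600])
E
```

```text
[ 0.40570902 -0.33691392  0.21902943] 0.02815926073789085
[278.84050272 107.07574515]
815 128
```

View pics/ov2.png

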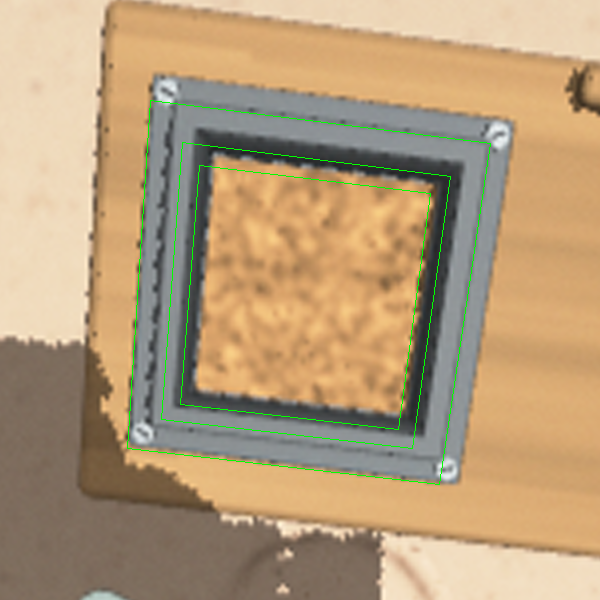

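Emit:
drive_tool --deltas '[[[-20, -28.6, 0, 0, 0, 0], [-19.7, -28.6, 0, 0, 0, 0], [0, 0, 0, 0, 0, 0], [0, 0, 30, 0, 0, 0], [0, 0, 30, 0, 0, 0], [0, 0, 30, 0, 0, 0], [0, 0, 25, 0, 0, 0], [0, 0, 20, 0, 0, 0], [0, 0, 20, 0, 0, 0], [0, 0, 0, 0, 0, 0], [0, 0, 0, 0, 0, 0], [0, 0, 0, 0, 0, 0]]]'

```text
t: 3.1
tcp_pos: [0.3492, -0.2984, 0.0661]
orientation: [0.001, 0.982, 0.187, 0.0]
ft_force: [-0.5, 0.0, -0.3]
width: 0.0848
```

```bash
python3 - <<'E'
from h import *
s=ctrl.get_state();T=toolT(s);print(s['tcp_pos'],s['ft_force'],ctrl.grip_depth,abs(s['dq']).max());C=cam('wrist',T)
a=capture('wrist');save('w3',a)
hsv=cv2.cvtColor(a,cv2.COLOR_RGB2HSV)
red=((hsv[...,0]<8)|(hsv[...,0]>172))&(hsv[...,1]>170)&(hsv[...,2]>40)
n,l,st,ce=cv2.connectedComponentsWithStats(red.astype(np.uint8))
for i in range(1,n):
  if st[i,4]>300: print(st[i],lidfit(C,np.r_[st[i,:2],st[i,:2]+st[i,2:4]]))
d=np.load('w2.npz');C=cam('wrist',d['T']);k=1/4;o=np.array([815,128])/4
for q,z in(([[197,128],[463,162],[424,437],[178,405]],.044),([[213,153],[437,185],[403,415],[195,390]],.024)):
  q=(np.array(q)-1.5)*k+o;b=None
  for i in range(4):
   for g in(1,-1):
    s=least_squares(lambda p:(proj(C,sq(p,p[3],z))-np.roll(q[::g],i,0)).ravel(),[.4915,-.307,.26,.034])
    if b is None or s.cost<b.cost:b=s
  print(b.x.round(4),np.degrees(b.x[2]).round(2),b.fun.round(1))
E
```

```text
[ 0.34916627 -0.29840296  0.066058  ] [-0.5479052   0.0380417  -0.32264194] 0.0187 0.011022423978590493
[  221   215   136   171 15035] (array([ 0.3331858 , -0.31102337]), array([ 14.03452036,  29.68428036, -14.08446197, -36.81173247]))
[ 0.4917 -0.3071  0.2591  0.0349] 14.85 [ 0.2 -0.5  0.3  0.2  0.1  0.2 -0.6  0.1]
[ 0.4912 -0.3064  1.8245  0.0313] 104.54 [ 0.1 -0.1  0.   0.5 -0.5 -0.4  0.4 -0.1]
```

View pics/w3.png

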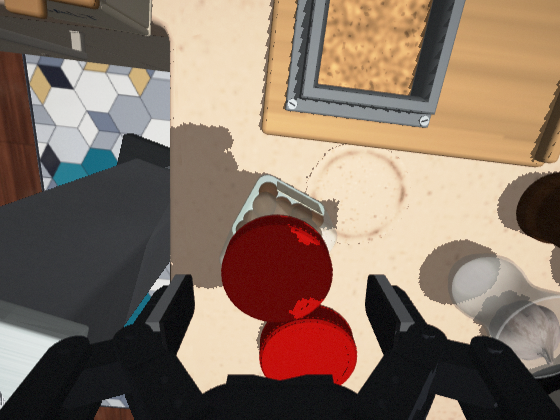

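```bash
python3 - <<'E'
from h import *
T=toolT();C=cam('wrist',T)
print(lidfit(C,np.array([221,215,331.5,322])))
L=lidfit(C,np.array([221,215,331.5,322]))[0]
a=cv2.imread('pics/w3.png')
a=cv2.resize(a,None,fx=4,fy=4,interpolation=cv2.INTER_CUBIC)
for y,c in((-8,(0,255,0)),(-12,(255,0,0)),(-4,(0,0,0))):
 for z in(.003,): cv2.polylines(a,[(proj(C,rsq([*L,np.radians(y)],.031,.009,z))*4+1.5).astype(np.int32)],True,c)
cv2.polylines(a,[(proj(C,circ(L,.0305,.0945))*4+1.5).astype(np.int32)],True,(0,255,255))
cv2.imwrite('pics/ov3.png',a[640:1240,820:1420])
E
```

```text
(array([ 0.34828992, -0.29769949]), array([-0.61886052, -0.78011921,  0.62085852,  1.00714119]))
```

View pics/ov3.png

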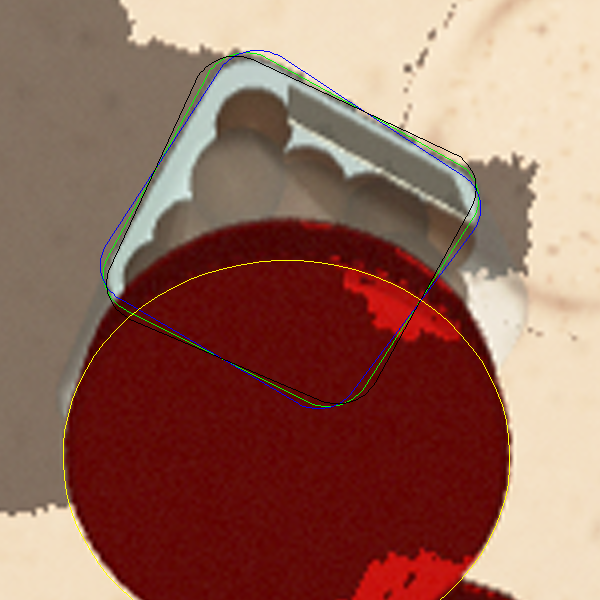

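Emit:
drive_tool --deltas '[[[0, 0, 2, 0, 0, 0], [0, 0, 0, 0, 0, 0], [0, 0, 0, 0, 0, 0], [0, 0, 0, 0, 0, 0], [0, 0, 0, 0, 0, 0], [0, 0, 0, 0, 0, 0], [0, 0, 0, 0, 0, 0], [0, 0, 0, 0, 0, 0], [0, 0, 0, 0, 0, 0], [0, 0, 0, 0, 0, 0]]]' --gripper 40 --squeeze 110

```text
t: 3.98
tcp_pos: [0.3489, -0.2977, 0.0627]
orientation: [0.0, 0.982, 0.187, -0.0]
ft_force: [-0.4, -0.2, 0.1]
width: 0.0399
```

```bash
python3 - <<'E'
from h import *
print(ctrl.get_state())
a=capture('wrist');b=capture('side')
save('w4',np.hstack([cv2.resize(a[130:400,130:430],(400,360)),cv2.resize(b[180:300,270:403],(400,360),interpolation=cv2.INTER_CUBIC)]))
E
```

```text
{'t': 3.9833, 'joints': array([-8.73685710e-01,  3.94301689e-01,  1.88558875e+00, -7.44319112e-05,
        8.61669501e-01,  3.21371857e-01]), 'dq': array([-4.99412731e-04, -4.59502467e-05,  1.39007237e-04, -7.09753488e-04,
       -2.70932385e-04, -1.21878435e-03]), 'tau': array([ 2.71576631e-03, -3.96181154e+01, -1.81597281e+01,  1.79290737e-04,
        9.00516916e-04, -1.61555232e-05]), 'tcp_pos': array([ 0.3489365 , -0.2977379 ,  0.06269029]), 'orientation': array([ 2.80523326e-05,  9.82399866e-01,  1.86789997e-01, -1.66860093e-05]), 'ft_force': array([-0.42239865, -0.17510855,  0.07834636]), 'wrist_torque': array([-0.0146333 , -0.00873179,  0.0385203 ]), 'width': 0.03994462450054649}
```

View pics/w4.png

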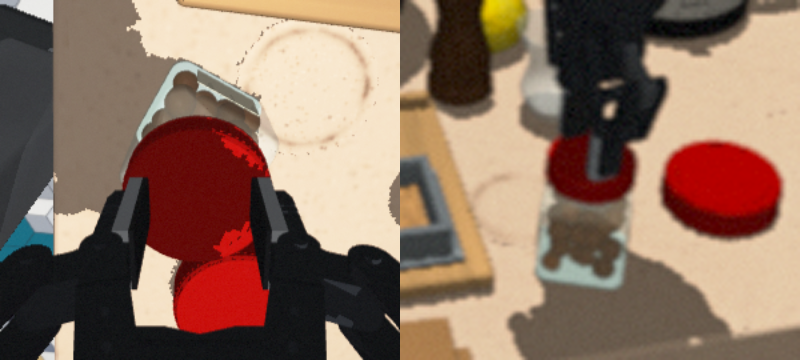

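Emit:
drive_tool --deltas '[[[0, 0, 0, 0, 0, 0], [0, 0, 0, 0, 0, 0], [0, 0, 0, 0, 0, 0]]]' --gripper 34

```text
t: 4.33
tcp_pos: [0.3489, -0.2977, 0.0627]
orientation: [0.0, 0.982, 0.187, -0.0]
ft_force: [-0.5, -0.6, -0.0]
width: 0.0338
```

```bash
python3 - <<'E'
from h import *
a=capture('wrist');s=ctrl.get_state();T=toolT(s);C=cam('wrist',T);print(s['width'],s['ft_force'])
for hw in(.02,.0305):
  print(hw,proj(C,[(T@[x,y,z,1])[:3] for x in(-.011,.011) for y in(-hw,hw) for z in (0,-.01)]).round(0).tolist())
for r in(255,270,280,290,300,315): print(r,[int(v) for v in a[r,200:360:4].sum(1)//3])
b=capture('side');C=cam('side')
for hw in(.02,.0305):
  print('side',hw,((proj(C,[(T@[0,-hw,z,1])[:3] for z in (0,-.01)])-[270,180])*3).round().tolist())
E
```

```text
0.03426731835495028 [-0.02741752  0.13554993  0.8752299 ]
0.02 [[248.0, 268.0], [246.0, 276.0], [310.0, 268.0], [311.0, 276.0], [246.0, 237.0], [245.0, 243.0], [311.0, 237.0], [312.0, 243.0]]
0.0305 [[231.0, 268.0], [229.0, 276.0], [326.0, 268.0], [328.0, 276.0], [229.0, 237.0], [227.0, 243.0], [328.0, 237.0], [330.0, 243.0]]
255 [117, 116, 117, 116, 117, 110, 128, 38, 43, 36, 41, 39, 39, 40, 38, 38, 41, 42, 38, 45, 42, 36, 41, 35, 35, 40, 43, 38, 42, 34, 83, 82, 66, 220, 226, 222, 225, 225, 225, 224]
270 [116, 117, 113, 114, 117, 116, 40, 36, 77, 76, 75, 18, 40, 41, 39, 42, 42, 40, 33, 33, 41, 40, 36, 39, 34, 36, 34, 39, 22, 17, 77, 78, 79, 36, 225, 224, 224, 224, 225, 225]
280 [115, 116, 115, 114, 26, 17, 20, 75, 78, 76, 16, 16, 40, 35, 39, 40, 41, 41, 35, 34, 37, 38, 38, 42, 37, 41, 40, 36, 14, 16, 21, 76, 77, 34, 18, 22, 224, 227, 223, 223]
290 [219, 212, 224, 74, 23, 22, 32, 77, 77, 50, 16, 17, 35, 41, 39, 40, 42, 42, 37, 43, 44, 35, 40, 38, 40, 40, 36, 37, 12, 13, 18, 75, 75, 75, 17, 16, 24, 223, 223, 222]
300 [224, 219, 105, 24, 20, 23, 74, 75, 76, 13, 14, 11, 39, 40, 40, 39, 46, 36, 37, 41, 38, 39, 39, 40, 37, 39, 42, 44, 36, 9, 15, 16, 76, 75, 76, 19, 19, 22, 224, 224]
315 [23, 19, 21, 22, 21, 20, 17, 21, 21, 27, 15, 16, 42, 36, 44, 42, 41, 42, 39, 41, 46, 36, 36, 77, 78, 78, 81, 77, 73, 14, 14, 21, 20, 21, 22, 20, 19, 40, 18, 17]
side 0.02 [[196.0, 208.0], [197.0, 196.0]]
side 0.0305 [[202.0, 217.0], [204.0, 206.0]]
```

Emit:
drive_tool --deltas '[[[0, 0, 0, 0, 0, 0], [0, 0, 0, 0, 0, 0], [0, 0, 0, 0, 0, 0], [0, 0, 0, 0, 0, 0], [0, 0, 0, 0, 0, 0], [0, 0, 0, 0, 0, 0], [0, 0, 0, 0, 0, 0], [0, 0, 6, 0, 0, 0], [0, 0, 6, 0, 0, 0], [0, 0, 6, 0, 0, 0], [0, 0, 5, 0, 0, 0], [0, 0, 0, 0, 0, 0]]]' --gripper 85

```text
t: 5.43
tcp_pos: [0.3483, -0.2971, 0.0384]
orientation: [-0.001, 0.982, 0.187, -0.001]
ft_force: [-0.6, 0.6, -0.1]
width: 0.0852
```

Emit:
drive_tool --deltas '[[[0, 0, 0, 0, 0, 0], [0, 0, 0, 0, 0, 0], [0, 0, 0, 0, 0, 0], [0, 0, 0, 0, 0, 0], [0, 0, 0, 0, 0, 0], [0, 0, 0, 0, 0, 0], [0, 0, 0, 0, 0, 0], [0, 0, 0, 0, 0, 0]]]' --gripper 50

```text
t: 6.1
tcp_pos: [0.3489, -0.2975, 0.0405]
orientation: [0.0, 0.982, 0.187, 0.0]
ft_force: [-1.6, 3.2, 7.0]
width: 0.0585
```

Emit:
drive_tool --deltas '[[[0, 0, -5, 0, 0, 0], [0, 0, -10, 0, 0, 0], [0, 0, -10, 0, 0, 0], [0, 0, -10, 0, 0, 0], [0, 0, 0, 0, 0, 0], [0, 0, 0, 0, 0, 0]]]'

```text
t: 6.6
tcp_pos: [0.349, -0.2978, 0.0748]
orientation: [0.0, 0.982, 0.187, 0.0]
ft_force: [0.4, 0.6, -4.7]
width: 0.0577
```

```bash
python3 - <<'E'
from h import *
s=ctrl.get_state();T=toolT(s);print(s['ft_force'],s['wrist_torque'],s['width'],s['tcp_pos'])
a=capture('wrist');b=capture('side')
save('w5',np.hstack([cv2.resize(a[100:400,120:440],(400,375)),cv2.resize(b[150:275,270:403],(400,375),interpolation=cv2.INTER_CUBIC)]))
E
```

```text
[ 0.41629827  0.59135594 -4.70751489] [-0.02219603 -0.02915956 -0.022368  ] 0.05769648953253411 [ 0.34899612 -0.29781329  0.07479489]
```

View pics/w5.png

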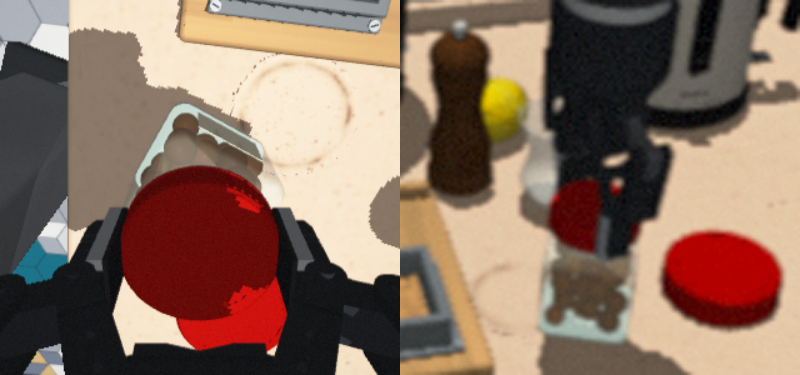

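Emit:
drive_tool --deltas '[[[0, 0, -14, 0, 0, 0], [0, 0, -14, 0, 0, 0], [0, 0, -14, 0, 0, 0], [12, 6, 0, 0, 0, 0], [18, 8, 0, 0, 0, 0], [22, 10, 0, 0, 0, 0], [22, 10, 0, 0, 0, 0], [22, 10, 0, 0, 0, 0], [18, 9, 0, 0, 0, 0], [15.6, 8.3, 0, 0, 0, 0], [0, 0, 0, 0, 0, 0], [0, 0, 0, 0, 0, 0]]]'

```text
t: 7.7
tcp_pos: [0.4919, -0.3066, 0.1151]
orientation: [-0.001, 0.982, 0.187, -0.001]
ft_force: [0.2, 0.6, -4.9]
width: 0.0581
```

Emit:
drive_tool --deltas '[[[0, 0, 0, 0, 0, -0.06], [0, 0, 0, 0, 0, -0.08], [0, 0, 0, 0, 0, -0.08], [0, 0, 0, 0, 0, -0.08], [0, 0, 0, 0, 0, -0.06], [0, 0, 0, 0, 0, -0.03], [0, 0, 0, 0, 0, 0], [0, 0, 0, 0, 0, 0], [0, 0, 0, 0, 0, 0]]]'

```text
t: 8.45
tcp_pos: [0.4913, -0.3071, 0.1164]
orientation: [-0.0, 0.928, 0.373, -0.0]
ft_force: [-0.0, 0.3, -5.0]
width: 0.0582
```

```bash
python3 - <<'E'
from h import *
s=ctrl.get_state();T=toolT(s);print(s['tcp_pos'],s['ft_force'],s['wrist_torque'],s['joints'],T[:3,:2].round(3).tolist())
C=cam('wrist',T);a=capture('wrist');np.savez('w6.npz',T=T,a=a)
jz=s['tcp_pos'][2]-.0405
J=np.array([s['tcp_pos'][0]-.0007,s['tcp_pos'][1]]);yaw=np.arctan2(T[1,0],T[0,0])-np.radians(21.55)+np.radians(-7.5)
print(jz,np.degrees(yaw))
g=cv2.resize(a,None,fx=3,fy=3,interpolation=cv2.INTER_CUBIC)
def pl(P,c): cv2.polylines(g,[(proj(C,P)*3+1).astype(np.int32)],True,c)
pl(rsq([*J,yaw],.031,.009,jz+.003),(0,0,255))
S=[.4915,-.307,np.radians(14.9)]
pl(sq(S,.03525,.044),(0,255,0));pl(sq(S,.04425,.044),(0,255,0));pl(circ(J,.0305,jz+.0945),(255,255,0))
b=capture('side');Cs=cam('side')
h=cv2.resize(b,None,fx=4,fy=4,interpolation=cv2.INTER_CUBIC)
def ps(P,c): cv2.polylines(h,[(proj(Cs,P)*4+1.5).astype(np.int32)],True,c)
ps(sq(S,.03525,.044),(0,255,0));ps(rsq([*J,yaw],.031,.009,jz+.003),(0,0,255))
ps(rsq([*J,yaw],.031,.009,jz+.06),(0,0,255))
v=(proj(Cs,[[*J,.08]])[0]*4).astype(int);print(v)
hh=h[v[1]-300:v[1]+300,v[0]-200:v[0]+200]
save('ov6',np.hstack([cv2.resize(g[60:960,480:1080],(400,600)),hh]))
E
```

```text
[ 0.49133991 -0.30708726  0.11640632] [-0.03971332  0.34511438 -5.01202421] [ 0.05126306 -0.06212196 -0.01583261] [-6.90776635e-01  5.15949841e-01  1.48849833e+00 -1.20075873e-04
  1.13803322e+00  1.15670827e-01] [[0.722, 0.692], [0.692, -0.722], [-0.0, -0.001]]
0.07590632094282437 14.746857347649225
[1051  924]
```

View pics/ov6.png

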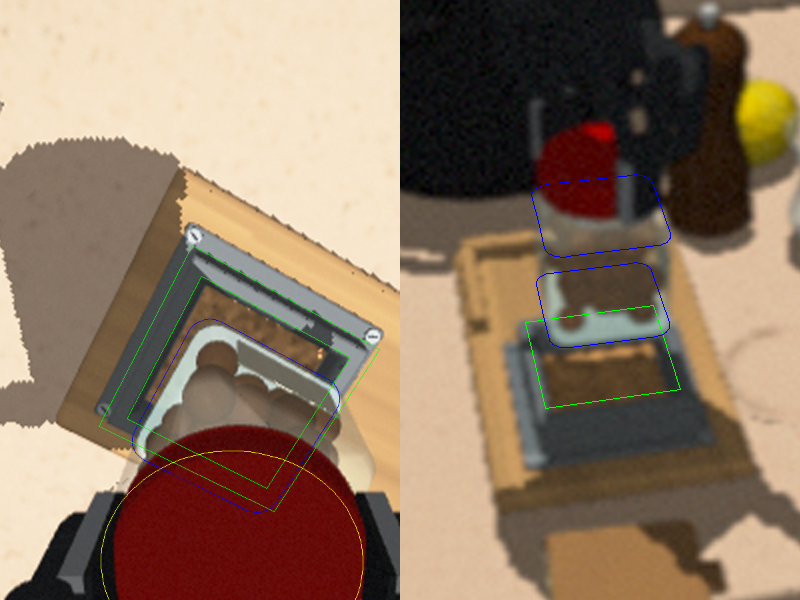

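Emit:
drive_tool --deltas '[[[0, 0, 8, 0, 0, 0], [0, 0, 10, 0, 0, 0], [0, 0, 6, 0, 0, 0], [0, 0, 4, 0, 0, 0], [0, 0, 3, 0, 0, 0], [0, 0, 3, 0, 0, 0], [0, 0, 3, 0, 0, 0], [0, 0, 0, 0, 0, 0], [0, 0, 0, 0, 0, 0]]]'

```text
t: 9.3
tcp_pos: [0.492, -0.3072, 0.0797]
orientation: [0.0, 0.928, 0.374, -0.0]
ft_force: [0.4, 0.1, -5.1]
width: 0.058
```

```bash
python3 - <<'E'
from h import *
s=ctrl.get_state();print(s['tcp_pos'],s['ft_force'],s['wrist_torque'],s['width'])
E
```

```text
[ 0.49202658 -0.30720302  0.07968371] [ 0.40859875  0.11637899 -5.10271744] [ 0.06314975 -0.02487474 -0.03980503] 0.057958052546117286
```

Emit:
drive_tool --deltas '[[[0, 0, 2, 0, 0, 0], [0, 0, 2, 0, 0, 0], [0, 0, 2, 0, 0, 0], [0, 0, 0, 0, 0, 0], [0, 0, 0, 0, 0, 0]]]'

```text
t: 9.72
tcp_pos: [0.4918, -0.3068, 0.0734]
orientation: [-0.0, 0.928, 0.374, -0.0]
ft_force: [-0.2, 2.1, -5.2]
width: 0.058
```

```bash
python3 - <<'E'
from h import *
s=ctrl.get_state();print(s['tcp_pos'],s['ft_force'],s['wrist_torque'],s['width'])
E
```

```text
[ 0.49184312 -0.3068304   0.07342351] [-0.23172078  2.09546776 -5.181346  ] [ 0.46812746  0.02382595 -0.00750537] 0.058000521508380656
```

Emit:
drive_tool --deltas '[[[0.4, -0.4, 2, 0, 0, 0], [0, 0, 2, 0, 0, 0], [0, 0, 2, 0, 0, 0], [0, 0, 0, 0, 0, 0], [0, 0, 0, 0, 0, 0]]]'

```text
t: 10.13
tcp_pos: [0.4918, -0.3066, 0.0673]
orientation: [-0.0, 0.928, 0.374, -0.0]
ft_force: [0.2, 1.6, -5.8]
width: 0.0579
```

```bash
python3 - <<'E'
from h import *
s=ctrl.get_state();print(s['tcp_pos'],s['ft_force'],s['wrist_torque'],s['width'])
E
```

```text
[ 0.49182268 -0.30658454  0.06730018] [ 0.16826814  1.64915508 -5.75737794] [0.37437624 0.02584967 0.00679206] 0.05791884034461875
```

Emit:
drive_tool --deltas '[[[0.4, -0.4, 1.5, 0, 0, 0], [0, 0, 1.5, 0, 0, 0], [0, 0, 1, 0, 0, 0], [0, 0, 0, 0, 0, 0], [0, 0, 0, 0, 0, 0]]]'

```text
t: 10.55
tcp_pos: [0.4922, -0.3062, 0.0646]
orientation: [0.001, 0.928, 0.374, 0.0]
ft_force: [-3.0, 2.6, 4.9]
width: 0.0579
```

```bash
python3 - <<'E'
from h import *
s=ctrl.get_state();print(s['tcp_pos'],s['ft_force'],s['wrist_torque'],s['width'])
E
```

```text
[ 0.4922013  -0.30622983  0.06463554] [-2.99213893  2.62951456  4.90665953] [ 0.5552069   0.39376216 -0.02083396] 0.057946903294381416
```

Emit:
drive_tool --deltas '[[[0, 0, 1, 0, 0, 0], [0, 0, 0, 0, 0, 0], [0, 0, 0, 0, 0, 0], [0, 0, 0, 0, 0, 0]]]'

```text
t: 10.88
tcp_pos: [0.4923, -0.3062, 0.0645]
orientation: [0.001, 0.928, 0.374, 0.0]
ft_force: [-3.8, 4.7, 11.8]
width: 0.0579
```

Emit:
drive_tool --deltas '[[[0, 0, 0, 0, 0, 0], [0, 0, 0, 0, 0, 0], [0, 0, 0, 0, 0, 0], [0, 0, 0, 0, 0, 0], [0, 0, 0, 0, 0, 0]]]' --gripper 80

```text
t: 11.3
tcp_pos: [0.4921, -0.3063, 0.0626]
orientation: [0.0, 0.928, 0.374, 0.0]
ft_force: [0.9, 0.3, -0.3]
width: 0.0801
```

```bash
python3 - <<'E'
from h import *
s=ctrl.get_state();print(s['tcp_pos'],s['ft_force'],s['wrist_torque'],s['width'],s['joints'])
T=toolT(s);C=cam('wrist',T);a=capture('wrist');np.savez('w7.npz',T=T,a=a)
hsv=cv2.cvtColor(a,cv2.COLOR_RGB2HSV)
red=((hsv[...,0]<8)|(hsv[...,0]>172))&(hsv[...,1]>150)&(hsv[...,2]>30)
n,l,st,ce=cv2.connectedComponentsWithStats(cv2.morphologyEx(red.astype(np.uint8),2,np.ones((3,3))))
for i in range(1,n):
  if st[i,4]>800:
    bb=np.r_[st[i,:2],st[i,:2]+st[i,2:4]]
    f=lambda p:(lambda q:np.r_[q.min(0),q.max(0)]-bb)(proj(C,np.r_[circ(p,.0305,p[2]),circ(p,.0305,p[2]-.0165)]))
    r=least_squares(f,[.49,-.306,.1185]);print(st[i],r.x,r.fun)
print(cv2.imwrite('pics/w7.png',a[:,:,::-1]))
E
```

```text
[ 0.49212131 -0.30630541  0.06258349] [ 0.85620581  0.27734424 -0.26731811] [-0.0163771   0.01774381  0.01161622] 0.08012869040366041 [-6.88824137e-01  5.77260833e-01  1.54801287e+00 -2.00886941e-04
  1.01597647e+00  1.16350191e-01]
[  212   233   132   125 12971] [ 0.49153481 -0.30758321  0.1171229 ] [ 0.38554035 -0.42121798 -0.3864315   0.43382663]
True
```

Emit:
drive_tool --deltas '[[[-0.5, 0.2, 0, 0, 0, 0], [0, 0, 0, 0, 0, 0], [0, 0, 0, 0, 0, 0], [0, 0, 0, 0, 0, 0], [0, 0, 0, 0, 0, 0], [0, 0, 0, 0, 0, 0], [0, 0, 0, 0, 0, 0], [0, 0, 0, 0, 0, 0]]]' --gripper 45 --squeeze 118

```text
t: 12.02
tcp_pos: [0.4916, -0.3064, 0.0635]
orientation: [0.0, 0.928, 0.374, -0.0]
ft_force: [-3.3, 2.5, 6.5]
width: 0.0587
```

```bash
python3 - <<'E'
from h import *
s=ctrl.get_state();print(s['tcp_pos'],s['ft_force'],s['wrist_torque'],s['width'])
E
```

```text
[ 0.49158056 -0.30644339  0.06346162] [-3.28845306  2.53115039  6.52148746] [ 0.24079657  0.4006065  -0.00059714] 0.05871625183308813
```

Emit:
drive_tool --deltas '[[[0, 0, 0, 0, 0, -0.05], [0, 0, 0, 0, 0, -0.06], [0, 0, 0, 0, 0, -0.06], [0, 0, 0, 0, 0, -0.06], [0, 0, 0, 0, 0, -0.06], [0, 0, 0, 0, 0, -0.06]]]'

```text
t: 12.52
tcp_pos: [0.492, -0.3062, 0.0639]
orientation: [0.0, 0.848, 0.53, 0.0]
ft_force: [-3.0, 3.6, 10.3]
width: 0.0582
```

```bash
python3 - <<'E'
from h import *
s=ctrl.get_state();print(s['tcp_pos'],s['ft_force'],s['wrist_torque'],s['width']);T=toolT(s);print(np.degrees(np.arctan2(T[1,0],T[0,0])))
E
```

```text
[ 0.4920066  -0.30616115  0.06387919] [-3.02742648  3.5750462  10.32340706] [ 0.6425769   0.38528768 -0.32718258] 0.05819509220879139
64.05889584115599
```

Emit:
drive_tool --deltas '[[[0, 0, -0.1, 0, 0, -0.07], [0, 0, -0.1, 0, 0, -0.08], [0, 0, -0.1, 0, 0, -0.08], [0, 0, -0.1, 0, 0, -0.08], [0, 0, -0.1, 0, 0, -0.08], [0, 0, -0.1, 0, 0, -0.08], [0, 0, -0.1, 0, 0, -0.08], [0, 0, -0.1, 0, 0, -0.08], [0, 0, -0.1, 0, 0, -0.08], [0, 0, -0.1, 0, 0, -0.08], [0, 0, 0, 0, 0, -0.06], [0, 0, 0, 0, 0, 0]]]'

```text
t: 13.52
tcp_pos: [0.4909, -0.3062, 0.0648]
orientation: [-0.001, 0.553, 0.833, -0.0]
ft_force: [-4.5, 2.6, 10.7]
width: 0.0583
```

```bash
cat > st.py <<'E'
from h import *
s=ctrl.get_state();print(s['tcp_pos'],s['ft_force'],s['wrist_torque'],s['width']);T=toolT(s);print(np.degrees(np.arctan2(T[1,0],T[0,0]))-43.8, s['joints'][5])
E
python3 st.py
```

```text
[ 0.49089494 -0.30615832  0.06475838] [-4.48702377  2.63869459 10.67473942] [0.55859961 0.86972605 0.04571798] 0.058322593231528864
69.00904102827823 -1.0876572169039493
```

Emit:
drive_tool --deltas '[[[0, 0, -0.3, 0, 0, -0.05], [0, 0, -0.3, 0, 0, -0.05], [0, 0, 0, 0, 0, -0.04], [0, 0, 0, 0, 0, 0], [0, 0, 0, 0, 0, 0], [0, 0, 0, 0, 0, 0]]]'

```text
t: 14.02
tcp_pos: [0.4909, -0.3061, 0.0652]
orientation: [-0.001, 0.495, 0.869, -0.0]
ft_force: [-5.0, 2.7, 8.6]
width: 0.058
```

```bash
python3 st.py
```

```text
[ 0.49088612 -0.30612856  0.0651655 ] [-4.98626378  2.67671667  8.59265037] [0.46851306 0.9325359  0.02431145] 0.058043989671020806
76.86616838922778 -1.224642639370535
```

Emit:
drive_tool --deltas '[[[0.8, -0.4, -1, 0, 0, 0], [0, 0, -1, 0, 0, 0], [0, 0, -1, 0, 0, 0], [0, 0, 0, 0, 0, 0], [0, 0, 0, 0, 0, 0], [0, 0, 0, 0, 0, 0]]]'

```text
t: 14.52
tcp_pos: [0.4908, -0.306, 0.0671]
orientation: [-0.0, 0.495, 0.869, -0.0]
ft_force: [-2.4, 1.1, 0.1]
width: 0.058
```

```bash
python3 st.py
```

```text
[ 0.49081346 -0.30597188  0.06707249] [-2.37808549  1.13883446  0.09337903] [0.11603237 0.4266745  0.03903539] 0.05803907939740439
76.85391912208895 -1.224738522284522
```

Emit:
drive_tool --deltas '[[[0.6, -0.4, -1, 0, 0, 0], [0, 0, -1, 0, 0, 0], [0, 0, -1, 0, 0, 0], [0, 0, -1, 0, 0, 0], [0, 0, 0, 0, 0, 0], [0, 0, 0, 0, 0, 0]]]'

```text
t: 15.02
tcp_pos: [0.4905, -0.306, 0.0715]
orientation: [0.0, 0.495, 0.869, -0.0]
ft_force: [-1.8, -0.6, -0.4]
width: 0.0584
```

```bash
python3 st.py
```

```text
[ 0.4905325  -0.3060395   0.07150631] [-1.8454531  -0.6314505  -0.36661767] [-0.13211219  0.26637105  0.03350005] 0.05839201492754494
76.85388601172792 -1.2250372752556282
```

Emit:
drive_tool --deltas '[[[0, 0, -2, 0, 0, 0], [0, 0, -3, 0, 0, 0], [0, 0, -4, 0, 0, 0], [0, 0, -5, 0, 0, 0], [0, 0, -5, 0, 0, 0], [0, 0, -5, 0, 0, 0], [0, 0, -3, 0, 0, 0], [0, 0, -2, 0, 0, 0], [0, 0, 0, 0, 0, 0], [0, 0, 0, 0, 0, 0], [0, 0, 0, 0, 0, 0], [0, 0, 0, 0, 0, 0]]]'

```text
t: 16.02
tcp_pos: [0.4902, -0.3056, 0.1]
orientation: [-0.0, 0.495, 0.869, 0.0]
ft_force: [0.0, -0.1, -0.2]
width: 0.0576
```

```bash
cat >> st.py <<'E'
C=cam('wrist',T);a=capture('wrist');b=capture('side');t=capture('top')
for n,im in(('wrist',a),('side',b),('top',t)):
  hsv=cv2.cvtColor(im,cv2.COLOR_RGB2HSV)
  red=((hsv[...,0]<8)|(hsv[...,0]>172))&(hsv[...,1]>150)&(hsv[...,2]>30)
  k,l,st,ce=cv2.connectedComponentsWithStats(cv2.morphologyEx(red.astype(np.uint8),2,np.ones((3,3))))
  print(n,[(st[i].tolist(),ce[i].round(1).tolist()) for i in range(1,k) if st[i,4]>100])
  print(n,'jar',[(r['p'],r['bbox']) for r in silhouettes(n,'jar')],'lid',[(r['p'],r['bbox']) for r in silhouettes(n,'lid')])
for nm,CC in(('wrist',C),('side',cam('side'))):
  J=[.4915,-.307,np.radians(14.9)]
  for z in(.024,.114): 
    q=proj(CC,rsq(J,.031 if z<.1 else .0235,.009,z)); print(nm,'exp jar z',z,q.min(0).round(),q.max(0).round())
  q=proj(CC,np.r_[circ(J,.0305,.139),circ(J,.0305,.1555)]);print(nm,'exp lid',q.min(0).round(),q.max(0).round())
E
python3 st.py
```

```text
[ 0.49021236 -0.30564227  0.10000047] [ 0.04688025 -0.14831204 -0.16745309] [-0.02103618  0.00204988 -0.03107141] 0.05764476594979169
76.85186265463251 -1.2250342307020958
wrist [([0, 73, 42, 102, 3148], [16.9, 127.7]), ([216, 232, 128, 124, 12778], [279.4, 294.4])]
wrist jar [(0.83, [228.0, 174.0, 332.1, 255.0])] lid [(0.81, [213.6, 230.3, 344.3, 353.3]), (0.79, [0.0, 71.5, 43.8, 177.1])]
side [([249, 193, 29, 25, 573], [262.7, 204.8]), ([358, 227, 39, 32, 996], [376.6, 242.4])]
side jar [(0.58, [246.1, 217.1, 279.3, 257.2])] lid [(0.86, [251.6, 191.0, 278.0, 221.1]), (0.71, [358.7, 225.3, 397.5, 259.8])]
top [([134, 60, 33, 20, 271], [154.8, 67.5]), ([272, 275, 37, 38, 1115], [289.8, 293.8])]
top jar [(0.53, [250.7, 190.1, 265.7, 201.3])] lid [(0.59, [272.8, 277.3, 308.1, 314.9]), (0.48, [304.2, 86.8, 328.1, 124.1])]
wrist exp jar z 0.024 [237. 171.] [320. 250.]
wrist exp jar z 0.114 [232. 219.] [324. 300.]
wrist exp lid [210. 229.] [343. 356.]
side exp jar z 0.024 [247. 241.] [279. 263.]
side exp jar z 0.114 [249. 210.] [275. 226.]
side exp lid [246. 193.] [277. 217.]
```

```bash
python3 -c "
from h import *
print(abs(ctrl.get_state()['dq']).max(), ctrl.finish_job())"
```

```text
the job is handed in; nothing more can be done
0.0014777316560127026 None
```

The jar is in the socket, its lid is unscrewed and lifted off, and the gripper was still holding the lid over the jar's mouth when I handed the job in at about 16 s. No verdict was reported.

**What I did:** I gripped the jar by its lid, turned it 22° to square it with the board, and lowered it until it met the floor at the expected height. I then let go and gripped the lid again, turned it 77° anticlockwise and raised it about 36 mm from its screwed-on height.

**Last checks:**
- **Lid free:** the twisting load had dropped to almost zero by 69° of turn. After the lift the wrist carried only about 0.2 N, against 5 N when it carried the jar.
- **Lid position:** its outline in the wrist and side pictures matched the expected place, within a few mm of the mouth axis and with its lower edge about 24 mm above the rim. The arm was still.
- **Jar:** its outline in the side picture matched a jar standing in the socket.

**What went wrong or disagreed:**
- **First grip missed:** the fingers closed above the lid without touching it. They end about 30 to 40 mm short of the reported TCP, so I went 24 mm lower and gripped again.
- **Grip opening:** the fingers read about 58 mm on the 61 mm lid.
- **Side load:** the lid pushed sideways with up to 5 N while turning; this had gone after the lift.
- **Lid turn:** I took it from the tool's turn and the drop in load, and did not measure it on the lid itself.
- **Final view:** I had used all 12 pictures, so the last checks rest on numbers from the cameras and the networks.

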